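Load the slide carrier into the reader

ROBOT

A 7-joint arm with a two-finger parallel gripper is mounted at the origin on a cart in front of the work surface, level with it; the furniture and walls round the work are solid. World frame = base frame: x ahead of the robot, y to its left, z up, the work surface at z = 0. Lengths are in m, angles in rad, forces in N, time in s.
With the tool pointing down it reaches from about 0.425 to 0.975 m from the base axis. Payload 16.7 kg.
Tool frame: the origin (TCP) lies between the finger pads; the fingertips stand 11 mm ahead of it and the grasp point (between the pads) lies 8 mm behind it; z points along the fingers, y is the direction in which the jaws open and shut (so a half turn about z gives the same grasp; the last joint's range is limited). The gripper opens to 85 mm and grips with 20 to 120 N. Pads are 22 mm wide; open, the fingers measure 114 mm over their backs; the gripper's body (76 mm by 85 mm) begins 54 mm behind the grasp point. The pads swing forward as they close: fully open they stand 13 mm farther back than shut.
Start: joints at [-1.387, 0.426, 0.074, 1.606, -0.034, 1.111, -0.067], TCP at [0.221, 0.638, 0.242] pointing down, gripper open.
Joint ranges: [-2.85, 2.85], [-0.5, 2.14], [-1.23, 1.37], [0.21, 2.46], [-1.02, 4.16], [0.16, 2.05], [-2.73, 2.73]. Speed limits (rad/s): [1.89, 1.89, 2.39, 2.39, 3.01, 3.01, 3.01].

INTERFACE

Orientations are given as [roll, pitch, yaw] about the fixed x, y, z axes, in that order (R = Rz(yaw) Ry(pitch) Rx(roll)).
In Python, from workcell import arm gives the robot as it stands.
- The arm moves only by the shell command python3 -m inch 'ROWS' [FORCE]. ROWS is a JSON object of lists of equal length, an entry for each row: "hand": the opening, from 0 (shut) to 1 (fully open); "dp": the shift along the tool's x, y, z in cm, a list of three; "yaw": the turn about the tool's z in degrees. A call has 1 to 5 rows; each row shifts and turns the pose as measured when the row begins, along the tool's axes as they then stand; what a row does not reach is not made up. A row lasts 1/12 s, in which the tool goes at most 41.7 mm and 7.16 degrees, less where a joint would pass 70% of its speed; a pose out of reach is approached as far as the arm can. A call is refused whole if a number of a shift passes 4.17 or a number of a turn 7.16, either way. A call with a gripper value outside its range is refused whole. The fingers move at their own pace and stop on an object; FORCE is the grip in N (left out, the last holds). Time passes only in rows, so rows that do not move let the fingers close. It gives the time, the measured TCP pose, the force and the opening at its end, in the units of the state.
- arm.read_state(): the state, without advancing time (a new reading comes with each control period).
- arm.snapshot(name): name is "side" or "top"; returns the picture (400x640x3 uint8, red, green, blue); there is no depth.
- arm.calibration(name): a dict with "fovy" (degrees; the focal length in pixels is half the picture's height over the tangent of half this angle, whatever the lens; pixels are square), "cx", "cy" (the principal point, pixels), "R" (3x3) and "t" (3): a world point X has camera coordinates R X + t. Camera axes: x right, y down, z forward; pixel columns grow to the right and rows downward; lengths in m; the calibration is good to about 2 mm. A picture is of the moment at which its call begins. calibration takes no time and is no camera call.
- arm.sign_off(): hands the job in, once; it reports no verdict.
The state is a dict: "time": time; "joints": joint angles; "qd": joint speeds; "effort": joint torques, N m; "tool_pos": TCP position; "tcp_rot": TCP orientation; "contact_force": force on the tool from outside, world axes, zero at the start; "ft_torque": the same for the moment, N m; "gripper_width": finger opening in m.
Only numpy, scipy, OpenCV 4.12 (cv2) and the standard library are available. Lean on these libraries where they do the work, as an engineer would, in place of code of your own. Each camera call takes 0.05 s, during which the arm holds its last target.

TASK

Load the slide carrier into the slide reader. In its parking cradle only the bare blade end can be gripped, so lift the carrier out by that, lay it flat on the counter and let go, then take it by its broad grey handle and slide it blade first into the slot of the reader until the handle's shoulder is right up against the reader's front. Leave it there, and leave the petri dish, the tape roll and the teal tube where they stand.

Things in the scene. Friction and masses are not known exactly. Their poses are not given: they have to be found in the camera images.
- carrier: Loose slide carrier lying flat, 160 mm long, 24 mm thick, 0.1 to 0.2 kg. Origin under the middle of its length; x towards the nose, y across, z up. x = -0.010 to +0.080: blade, aluminium with a glass slide on top, 44 mm wide, nose corners rounded. x = -0.080 to -0.010: handle, grey plastic, black ribs on top, 58 mm wide. Centre of mass near x = +0.012. Grip it across its width.
- carrier_nose (a point): tip of the carrier's blade, at the underside, x = +0.080 of the carrier
- carrier_shoulder (a point): middle of the shoulder where blade meets handle, at the underside, x = -0.010 of the carrier
- carrier_handle (a point): middle of the handle, half way up, 12 mm above the underside, x = -0.045 of the carrier
- cradle: White parking cradle, fixed, place and heading vary. Origin on the counter under the parked carrier's origin, axes alike. Carrier's underside parks 12 mm up; lift it straight out. Walls to 39 mm height (3 mm over the carrier), 3 mm clear, enclose x = -0.090 to +0.006 (handle and 16 mm of blade). The other 74 mm of blade lie free on a tongue 28 mm wide, 12 mm high, ending at x = +0.064.
- reader: Grey slide reader, fixed, place and heading vary; 130 mm wide, 135 deep, 50 high in front, 78 high from 100 mm behind the front. Origin on the counter under the middle of its front face; x into the machine (insertion), y to its left, z up. Slot in the front: 50 mm wide, 12 to 43 mm above the counter, 100 mm deep, roofed. The handle does not fit in: its shoulder is the stop.
- reader_mouth (a point): middle of the lower edge of the slot at the reader's front face, 12 mm above the counter; axes as the reader's. The shoulder point comes here when the carrier is home.
- petri_1: bystander, loose petri dish, 60 mm across, 15 mm high, origin under its middle
- tape_roll: bystander, loose roll of tape lying flat, 60 mm across, 18 mm high, origin under its middle
- teal_tube: bystander, loose teal sample tube, standing, 32 mm across, 110 mm high, origin under its middle
Mind the look-alikes: they are no part of the job. Leave any orange look-alike of the carrier alone.

How it is judged:
On the way:
1. the carrier lies flat on the counter, out of the cradle, let go and at rest (height (world z) of carrier below 0.005 m and angle between carrier's own z axis and vertical below 0.06 rad and distance of carrier from where it was at the start of the episode above 0.03 m and contact force between the fingers and carrier below 0.1 N and linear speed of carrier below 0.02 m/s), for 0.2 s.
At the end, for the whole second after the job is handed in: The carrier's blade is in the reader's slot, nose first, lying on the slot's floor (tilt under 0.06 rad, in line with the reader within 0.1 rad), the shoulder within 5 mm of the reader's front and within 8 mm of the mouth's middle; the carrier is released and at rest (x of carrier_shoulder in the frame of reader_mouth above -0.005 m and x of carrier_nose in the frame of reader_mouth above 0.083 m and distance between carrier_shoulder and reader_mouth below 0.008 m and angle between the x axis of carrier and the x axis of reader, either way round below 0.1 rad and angle between carrier's own z axis and vertical below 0.06 rad and contact force between the fingers and carrier below 0.1 N and linear speed of carrier below 0.02 m/s); the robot touches nothing.
It fails at once if the petri dish, the tape roll or the teal tube is moved by more than 20 mm (distance of any of petri_1, tape_roll, teal_tube from where it was at the start of the episode above 0.02 m).
It also fails if it takes over 53 s, if anything falls off the work surface, if the arm or the gripper's body presses on something with over 40 N, if the wrist force passes 120 N, or if a joint passes its speed limit or range.

## Working session

There is one attempt and no reset: what is moved stays moved. The work goes in short steps, Python scripts to look and compute and a shell command to move; the robot and the scene stay as the last step left them, time stands still between calls to the robot, and variables do not carry over. Pictures are saved under pics/ and viewed, and the job is handed in when it is done.

```bash
ls; mkdir -p pics; python3 - <<'E'
from workcell import arm
import cv2,numpy as np
for n in ("side","top"):
    im=arm.snapshot(n); cv2.imwrite(f"pics/{n}0.png",im[:,:,::-1])
    c=arm.calibration(n); print(n,{k:np.round(v,4).tolist() for k,v in c.items()})
s=arm.read_state(); print({k:np.round(v,3).tolist() for k,v in s.items()})
E
```

```text
pics
side {'fovy': 50.6588, 'cx': 321.1112, 'cy': 200.9603, 'R': [[-0.9762, -0.2168, 0.0031], [-0.1379, 0.6095, -0.7807], [0.1674, -0.7626, -0.6249]], 't': [0.5932, 0.0259, 1.0883]}
top {'fovy': 48.2229, 'cx': 321.3705, 'cy': 201.4401, 'R': [[0.0138, -0.9999, 0.002], [-0.9779, -0.0139, -0.2088], [0.2088, 0.0009, -0.978]], 't': [0.1396, 0.5566, 1.0422]}
{'time': 0.1, 'joints': [-1.387, 0.427, 0.074, 1.607, -0.034, 1.111, -0.067], 'qd': [-0.001, -0.001, -0.0, -0.002, 0.001, -0.001, 0.001], 'effort': [0.011, -95.153, 3.774, -46.44, 0.02, 0.007, -0.0], 'tool_pos': [0.22, 0.638, 0.242], 'tcp_rot': [-3.14, 0.0, 2.809], 'contact_force': [-0.052, 0.854, 0.177], 'ft_torque': [-0.032, -0.05, 0.048], 'gripper_width': 0.086}
```

View pics/side0.png

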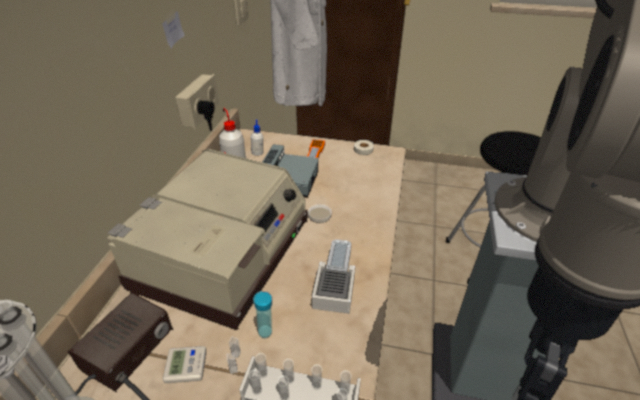

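View pics/top0.png

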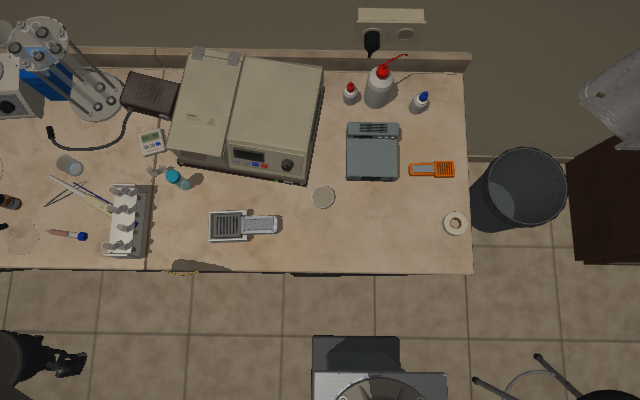

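The top view shows a white cradle with a grey handle at about (228,226) and its blade running right to (278,225). The orange look-alike is at (432,169) and the grey reader at (372,152). The petri dish is at (323,197), the tape at (455,224) and the teal tube at (175,177). Things that could be taken for the carrier are the grey one in the cradle (top 245,226; side 336,275) and the orange one (top 432,169; side 317,149). By the description it is the grey one in the white cradle. I'll check that in a crop.

```bash
cat > h.py <<'E'
import numpy as np,cv2
from workcell import arm
def cam(n):
    c=arm.calibration(n); f=200/np.tan(np.radians(c['fovy'])/2)
    return f,c['cx'],c['cy'],np.array(c['R']),np.array(c['t'])
def ray(n,u,v,z):
    f,cx,cy,R,t=cam(n); d=R.T@np.array([(u-cx)/f,(v-cy)/f,1]); o=-R.T@t
    return o+d*(z-o[2])/d[2]
def proj(n,X):
    f,cx,cy,R,t=cam(n); p=R@np.array(X)+t; return np.array([cx+f*p[0]/p[2],cy+f*p[1]/p[2]])
def tri(a,b):
    A=[];B=[]
    for n,(u,v) in (("top",a),("side",b)):
        f,cx,cy,R,t=cam(n); d=R.T@np.array([(u-cx)/f,(v-cy)/f,1]); d/=np.linalg.norm(d); o=-R.T@t
        P=np.eye(3)-np.outer(d,d); A.append(P);B.append(P@o)
    x,*_=np.linalg.lstsq(np.vstack(A),np.hstack(B),rcond=None); return x
def crop(im,x0,y0,w,h,s,name):
    c=cv2.resize(im[y0:y0+h,x0:x0+w,::-1],None,fx=s,fy=s,interpolation=cv2.INTER_CUBIC)
    for i in range(0,w,10): cv2.putText(c,str(x0+i),(i*s,8),0,.3,(0,0,255)); cv2.line(c,(i*s,10),(i*s,14),(0,0,255))
    for i in range(0,h,10): cv2.putText(c,str(y0+i),(0,i*s+4),0,.3,(0,0,255))
    cv2.imwrite(name,c)
E
python3 - <<'E'
from h import *
t=cv2.imread("pics/top0.png")[:,:,::-1]; s=cv2.imread("pics/side0.png")[:,:,::-1]
crop(t,200,200,90,55,8,"pics/c1.png"); crop(s,300,230,70,85,7,"pics/c2.png")
crop(t,335,110,75,80,7,"pics/c3.png"); crop(s,250,135,80,65,8,"pics/c4.png")
E
```

```text
(no output)
```

View pics/c1.png

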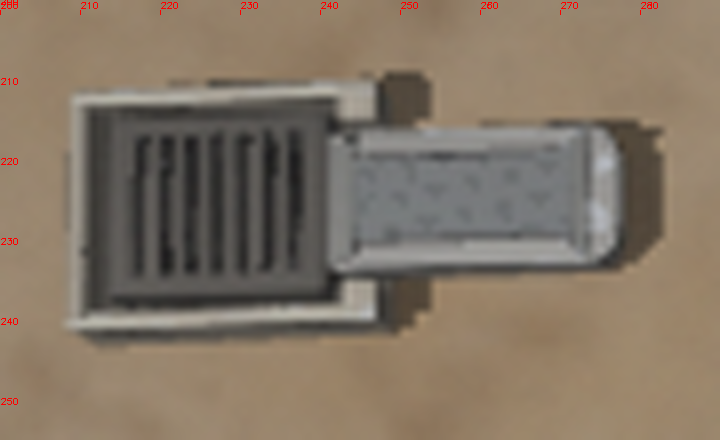

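View pics/c2.png

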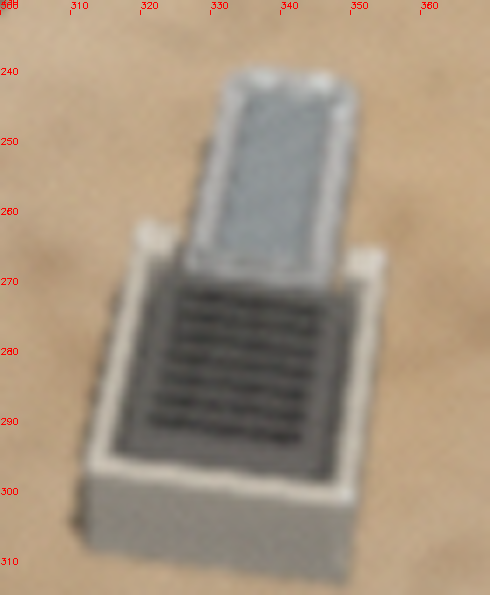

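View pics/c3.png

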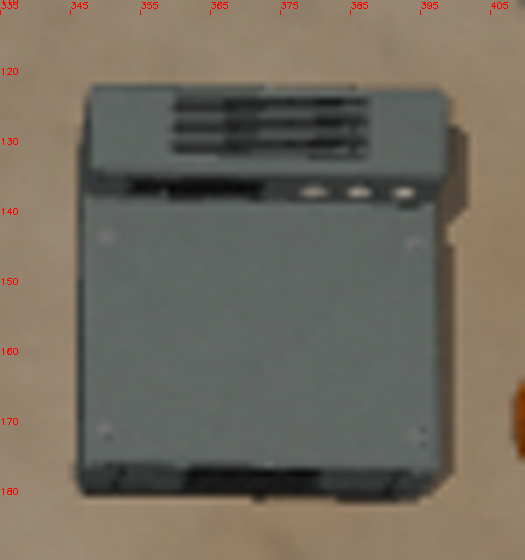

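View pics/c4.png

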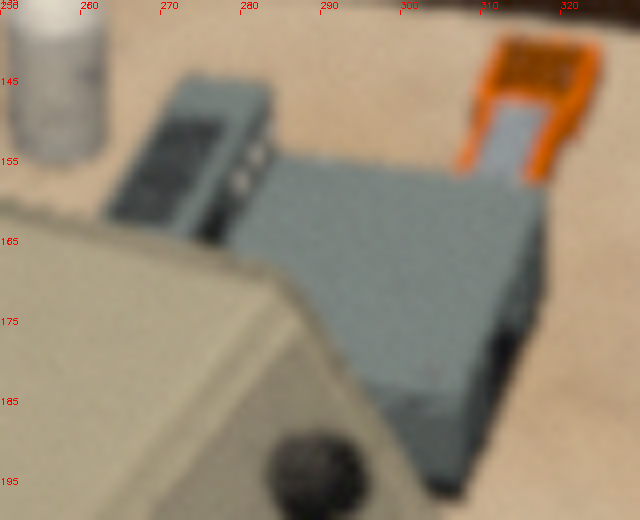

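```bash
python3 - <<'E'
from h import *
np.set_printoptions(precision=4,suppress=True)
for n in("top","side"):
    f,cx,cy,R,t=cam(n); print(n,f,-R.T@t)
print("cradle top corners z.039")
for p in [(209,211.5),(247,210.2),(208,240.7),(247,239.8)]: print(ray("top",*p,.039))
print("side cradle"); 
for p in [(313,297),(350,300.5),(354,266),(321,261.5)]: print(ray("side",*p,.039))
print("blade z.036: shoulder mid, nose mid, top")
for p in [(241,224.5),(277.3,224),(245,216),(272,215.7),(245,233.5),(272,233)]: print(ray("top",*p,.036))
for p in [(338,240),(336,270.0)]: print(ray("side",*p,.036))
print("reader")
for p in [(347,137.5),(397.3,138.5),(347,176.5),(397,176.5)]: print(ray("top",*p,.05))
for p in [(347.5,122.5),(398.5,123),(348,135.5),(398.5,135.5)]: print(ray("top",*p,.078))
for p in [(347,180.5),(396,181)]: print(ray("top",*p,.0))
for p in [(318,158)]: print('side',ray("side",*p,.05))
for p in [(304,197),(307,196.5)]: print('side',ray("side",*p,.0))
print("petri",ray("top",324,197,.012),"tape",ray("top",455,224,.018),"tube",ray("top",173.5,175,.11),ray("top",184,183,0))
E
```

```text
top 446.86634956685225 [0.3247 0.1464 1.1352]
side 422.5416108990143 [0.4005 0.9427 0.6985]
cradle top corners z.039
[0.5292 0.4274 0.039 ]
[0.5338 0.3328 0.039 ]
[0.456 0.425 0.039]
[0.4596 0.3292 0.039 ]
side cradle
[0.5277 0.4332 0.039 ]
[0.4561 0.4258 0.039 ]
[0.4626 0.3356 0.039 ]
[0.5329 0.3383 0.039 ]
blade z.036: shoulder mid, nose mid, top
[0.498  0.3465 0.036 ]
[0.5005 0.2563 0.036 ]
[0.5196 0.3376 0.036 ]
[0.5213 0.2702 0.036 ]
[0.4756 0.3354 0.036 ]
[0.4778 0.2686 0.036 ]
[0.5104 0.2631 0.036 ]
[0.4978 0.3522 0.036 ]
reader
[0.7249 0.0841 0.05  ]
[ 0.724  -0.0448  0.05  ]
[0.6214 0.0839 0.05  ]
[ 0.6232 -0.0418  0.05  ]
[0.7543 0.0845 0.078 ]
[ 0.7549 -0.0438  0.078 ]
[0.7198 0.0832 0.078 ]
[ 0.7217 -0.043   0.078 ]
[0.6243 0.081  0.    ]
[ 0.6247 -0.0476  0.    ]
side [ 0.6247 -0.0355  0.05  ]
side [0.6359 0.0839 0.    ]
side [0.6286 0.08   0.    ]
petri [0.5763 0.1408 0.012 ] tape [ 0.5097 -0.1915  0.018 ] tube [0.6028 0.4993 0.11  ] [0.6114 0.5079 0.    ]
```

```bash
cat >> h.py <<'E'
def edge_rows(g,u0,u1,v0,v1,sign):
    """per column u: subpixel row of strongest gradient (sign) in rows v0..v1; robust line v=a*u+b"""
    us=[];vs=[]
    for u in range(u0,u1+1):
        d=np.gradient(cv2.GaussianBlur(g,(3,3),0)[:,u].astype(float))*sign
        i=v0+int(np.argmax(d[v0:v1+1])); a,b,c=d[i-1],d[i],d[i+1]; den=a-2*b+c
        us.append(u); vs.append(i+(0.5*(a-c)/den if abs(den)>1e-6 else 0))
    us=np.array(us,float);vs=np.array(vs); l=cv2.fitLine(np.c_[us,vs].astype(np.float32),cv2.DIST_HUBER,0,.01,.01).ravel()
    m=l[1]/l[0]; r=vs-(l[3]+m*(us-l[2])); return m,l[3]-m*l[2],float(np.std(r))
E
python3 - <<'E'
from h import *
np.set_printoptions(precision=4,suppress=True)
t=cv2.imread("pics/top0.png"); 
hsv=cv2.cvtColor(t,cv2.COLOR_BGR2HSV); S=hsv[:,:,1]
sat=255-S   # metal = low saturation
def show(n,u0,u1,v0,v1,s,g,z):
    m,b,r=edge_rows(g,u0,u1,v0,v1,s); p=ray("top",u0,m*u0+b,z);q=ray("top",u1,m*u1+b,z); print(n,round(m,4),round(r,2),p[:2],q[:2]); return p,q
g=cv2.cvtColor(t,cv2.COLOR_BGR2GRAY)
A=show("blade far",246,271,212,219,1,sat,.036)
B=show("blade near",246,271,230,237,-1,sat,.036)
C=show("cr far",212,243,207,214,1,g,.039)
D=show("cr near",212,243,237,244,-1,g,.039)
gt=np.ascontiguousarray(g.T); st=np.ascontiguousarray(sat.T)
def showc(n,v0,v1,u0,u1,s,gg,z):
    m,b,r=edge_rows(gg,v0,v1,u0,u1,s); p=ray("top",m*v0+b,v0,z);q=ray("top",m*v1+b,v1,z); print(n,round(m,4),round(r,2),p[:2],q[:2])
showc("nose",221,228,273,281,-1,gt,.036)
showc("shoulder",221,229,238,244,1,gt,.036)
showc("rd left",145,172,342,351,1,st,.05)
showc("rd right",145,172,393,401,-1,st,.05)
show("rd front top",350,394,173,179,-1,g,.05)
show("rd step top",350,394,132,138,-1,g,.078)
show("rd back top",352,394,119,126,1,sat,.078)
show("rd front bottom",350,392,178,184,-1,sat,.0)
t3=t[165:190,340:405]; cv2.imwrite("pics/c5.png",cv2.resize(t3,None,fx=12,fy=12,interpolation=cv2.INTER_NEAREST))
E
```

```text
blade far -0.0147 0.12 [0.5208 0.3352] [0.5226 0.2728]
blade near -0.0395 0.07 [0.4735 0.3328] [0.4769 0.2711]
cr far -0.034 0.26 [0.5318 0.4201] [0.5356 0.3429]
cr near -0.0428 0.08 [0.4557 0.4152] [0.4601 0.3391]
nose -0.0563 0.08 [0.508  0.2576] [0.4904 0.258 ]
shoulder -0.0087 0.02 [0.5068 0.3476] [0.4867 0.3468]
rd left -0.0023 0.06 [0.7046 0.0878] [0.6331 0.0878]
rd right 0.0089 0.09 [ 0.7065 -0.0445] [ 0.635  -0.0436]
rd front top 0.0225 0.13 [0.6239 0.0763] [ 0.623  -0.0343]
rd step top -0.0043 0.59 [0.7223 0.0782] [ 0.7244 -0.0318]
rd back top 0.0249 0.1 [0.7576 0.0732] [ 0.7564 -0.0325]
rd front bottom 0.0267 0.22 [0.6272 0.0731] [ 0.6257 -0.0371]
```

View pics/c5.png

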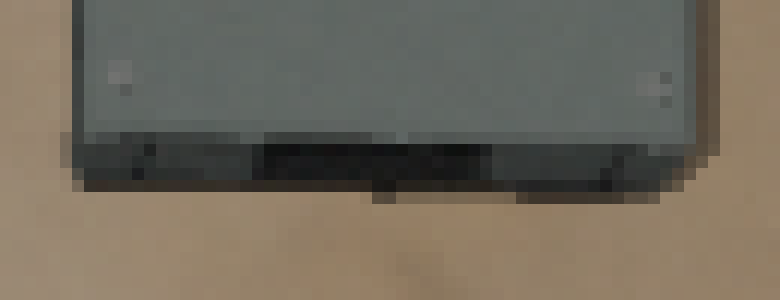

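```bash
cat >> h.py <<'E'
from scipy.spatial.transform import Rotation as Ro
def togo(x,y,z,jaw):
    """jaw: wanted world azimuth (deg) of tool y. prints dp in tool axes (cm) and yaw (deg), mod 180"""
    s=arm.read_state(); R=Ro.from_euler('xyz',s['tcp_rot']).as_matrix()
    d=R.T@(np.array([x,y,z])-s['tool_pos'])*100
    az=np.degrees(np.arctan2(R[1,1],R[0,1])); dy=-((jaw-az+180)%360-180)
    print("t %.2f"%s['time'],"pos",np.round(s['tool_pos'],4),"az %.1f"%az,"tilt",np.round(R[:2,2],3),"F",np.round(s['contact_force'],1),"w %.4f"%s['gripper_width'],"j7 %.2f"%s['joints'][6])
    print("dp cm",np.round(d,2),"yaw",round(dy,2))
    n=int(np.ceil(max(abs(dy)/7,np.abs(d).max()/4.1)))
    # world direction helpers
    return d,dy
E
python3 - <<'E'
from h import *
print(ray("top",371.3,178,.043),ray("top",371.3,180,.012),ray("top",361.75,178,.043),ray("top",380.8,178,.043))
togo(.4985,.3094,.15,3)
E
```

```text
[0.62031723 0.02203182 0.043     ] [0.62333383 0.01855432 0.012     ] [0.61997211 0.04617754 0.043     ] [ 0.62066056 -0.00198957  0.043     ]
t 0.10 pos [0.2204 0.6376 0.2417] az 70.9 tilt [-0.    -0.001] F [-0.1  0.9  0.2] w 0.0855 j7 -0.07
dp cm [-37.01 -21.92   9.19] yaw 67.93
```

```bash
python3 -m inch '{"hand":[1,1,1,1,1],"dp":[[-3.4,-2.0,0],[-3.4,-2.0,0],[-3.4,-2.0,0],[-3.4,-2.0,0],[-3.4,-2.0,0]],"yaw":[0,0,0,0,0]}' 30; python3 -c "
from h import *
togo(.4985,.3094,.15,3)"
```

```text
time: 0.52
tool_pos: [0.3437, 0.489, 0.2381]
tcp_rot: [-3.138, -0.004, 2.824]
contact_force: [2.6, 0.5, -0.5]
gripper_width: 0.0852
t 0.52 pos [0.3437 0.489  0.2381] az 71.8 tilt [-0.005 -0.003] F [ 2.6  0.5 -0.5] w 0.0852 j7 0.23
dp cm [-20.35 -12.2    8.78] yaw 68.82
```

```bash
python3 -m inch '{"hand":[1,1,1,1,1],"dp":[[-3.4,-2.0,1],[-3.4,-2.0,1],[-3.4,-2.0,1],[-3.4,-2.0,1],[-3.4,-2.0,1]],"yaw":[0,0,0,0,0]}'; python3 -m inch '{"hand":[1,1,1,1,1],"dp":[[-1.5,-1,0],[0,0,0],[0,0,0],[0,0,0],[0,0,0]],"yaw":[7,7,7,7,7]}';python3 -m inch '{"hand":[1,1,1,1,1],"dp":[[0,0,0],[0,0,0],[0,0,0],[0,0,0],[0,0,0]],"yaw":[7,7,7,7,2]}'; python3 -c "
from h import *
togo(.4985,.3094,.12,3)"
```

```text
time: 0.93
tool_pos: [0.4764, 0.3357, 0.1887]
tcp_rot: [-3.141, -0.003, 2.825]
contact_force: [0.9, 0.0, -0.5]
gripper_width: 0.0855
time: 1.35
tool_pos: [0.4941, 0.3075, 0.1851]
tcp_rot: [-3.133, 0.002, 2.199]
contact_force: [-0.4, 0.1, 0.1]
gripper_width: 0.0856
time: 1.77
tool_pos: [0.4935, 0.3063, 0.1837]
tcp_rot: [-3.133, 0.008, 1.657]
contact_force: [0.3, 0.1, 0.4]
gripper_width: 0.0854
t 1.77 pos [0.4935 0.3063 0.1837] az 4.9 tilt [-0.007 -0.008] F [0.3 0.1 0.4] w 0.0854 j7 -0.40
dp cm [0.32 0.58 6.37] yaw 1.95
```

```bash
python3 -m inch '{"hand":[1,1,1],"dp":[[0.3,0.6,3.0],[0,0,3.0],[0,0,0]],"yaw":[2,0,0]}';  python3 - <<'E'
from h import *
togo(.4985,.3094,.05,3)
for n in("top","side"):
    im=arm.snapshot(n)
    if n=="top": crop(im,190,180,100,75,8,"pics/d1.png")
    else: crop(im,280,200,110,110,5,"pics/d2.png")
E
```

```text
time: 2.02
tool_pos: [0.4992, 0.3104, 0.1231]
tcp_rot: [-3.136, 0.006, 1.617]
contact_force: [-0.9, 0.3, -0.8]
gripper_width: 0.0854
t 2.02 pos [0.4992 0.3104 0.1231] az 2.7 tilt [-0.005 -0.006] F [-0.9  0.3 -0.8] w 0.0854 j7 -0.39
dp cm [-0.05 -0.04  7.31] yaw -0.33
```

View pics/d1.png

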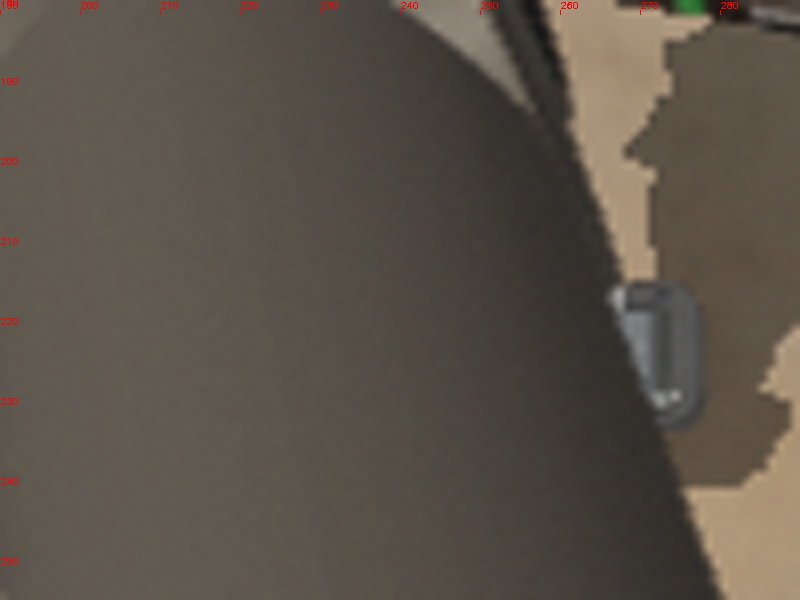

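View pics/d2.png

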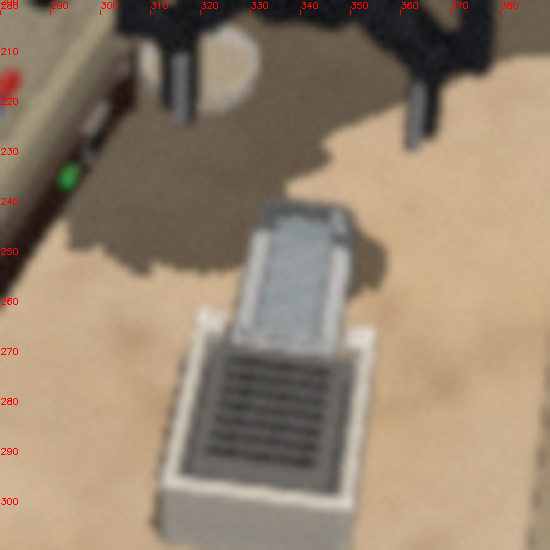

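The top view is blocked by the arm. The side view shows both fingertips, at (316,223) and (361,228), straddling the blade axis.

```bash
python3 -c "
from h import *
for z in(.112,.125): print(proj('side',[.4992,.3104,z]), ray('side',316,223.5,z),ray('side',361,228.5,z))
print(proj('side',[.4983,.3094,.036]),proj('side',[.4970,.3374,.036]),proj('side',[.5008,.2575,.036]))"
python3 -m inch '{"hand":[1,1,1],"dp":[[0,0,3.5],[0,0,3.5],[0,0,0]],"yaw":[0,0,0]}';  python3 - <<'E'
from h import *
togo(.4985,.3094,.025,3)
E
```

```text
[340.11522774 229.71382494] [0.55167743 0.30267964 0.112     ] [0.45800055 0.29733138 0.112     ]
[340.31535907 224.98271425] [0.54832646 0.31686613 0.125     ] [0.45672599 0.31163642 0.125     ]
[339.51133043 255.42591302] [337.68102858 264.91514216] [342.6454374  238.96648252]
time: 2.37
tool_pos: [0.5042, 0.3134, 0.0618]
tcp_rot: [3.138, -0.002, 1.618]
contact_force: [-2.4, -1.8, 0.0]
gripper_width: 0.0856
t 2.37 pos [0.5042 0.3134 0.0618] az 2.7 tilt [0.004 0.002] F [-2.4 -1.8  0. ] w 0.0856 j7 -0.34
dp cm [-0.38 -0.6   3.68] yaw -0.27
```

```bash
python3 -m inch '{"hand":[1,1,1],"dp":[[-0.4,-0.6,0.8],[0,0,0.7],[0,0,0]],"yaw":[0,0,0]}';  python3 - <<'E'
from h import *
togo(.4985,.3094,.025,3)
E
```

```text
time: 2.62
tool_pos: [0.4999, 0.3096, 0.0509]
tcp_rot: [3.135, -0.005, 1.618]
contact_force: [-0.5, -0.7, 0.3]
gripper_width: 0.0854
t 2.62 pos [0.4999 0.3096 0.0509] az 2.7 tilt [0.007 0.005] F [-0.5 -0.7  0.3] w 0.0854 j7 -0.33
dp cm [-0.03 -0.16  2.59] yaw -0.27
```

```bash
python3 -m inch '{"hand":[1,1,1,1],"dp":[[-0.05,-0.2,1.3],[0,0,1.3],[0,0,0],[0,0,0]],"yaw":[0,0,0,0]}';  python3 - <<'E'
from h import *
togo(.4985,.3094,.025,3)
im=arm.snapshot("side"); crop(im,290,190,100,120,5,"pics/e1.png")
E
```

```text
time: 2.95
tool_pos: [0.5005, 0.311, 0.0292]
tcp_rot: [3.13, -0.009, 1.619]
contact_force: [-0.1, 1.3, 0.1]
gripper_width: 0.0852
t 2.95 pos [0.5005 0.311  0.0292] az 2.7 tilt [0.011 0.01 ] F [-0.1  1.3  0.1] w 0.0852 j7 -0.32
dp cm [-0.15 -0.21  0.42] yaw -0.27
```

View pics/e1.png

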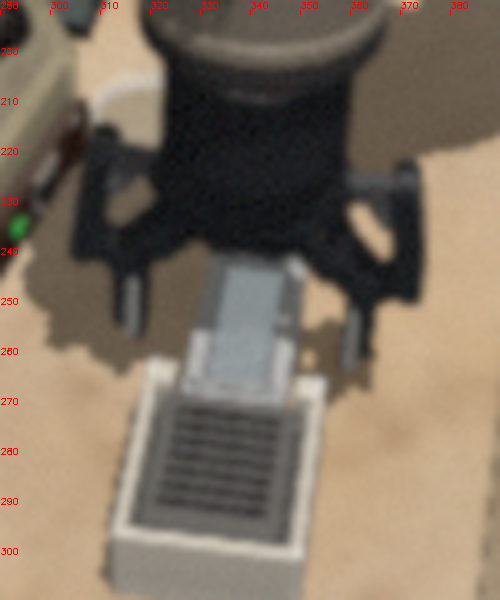

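```bash
python3 -m inch '{"hand":[1,1,1],"dp":[[-0.15,-0.25,0.5],[0,0,0],[0,0,0]],"yaw":[0,0,0]}'; python3 -c "
from h import *
togo(.4985,.3094,.025,3)"
```

```text
time: 3.25
tool_pos: [0.4987, 0.3098, 0.0252]
tcp_rot: [3.128, -0.01, 1.619]
contact_force: [-0.4, 1.2, -0.6]
gripper_width: 0.0857
t 3.25 pos [0.4987 0.3098 0.0252] az 2.7 tilt [0.013 0.011] F [-0.4  1.2 -0.6] w 0.0857 j7 -0.31
dp cm [-0.04 -0.02  0.02] yaw -0.27
```

```bash
python3 -m inch '{"hand":[0,0,0,0,0],"dp":[[0,0,0],[0,0,0],[0,0,0],[0,0,0],[0,0,0]],"yaw":[0,0,0,0,0]}' 30;python3 -m inch '{"hand":[0,0,0,0,0],"dp":[[0,0,0],[0,0,0],[0,0,0],[0,0,0],[0,0,0]],"yaw":[0,0,0,0,0]}' 30; python3 -c "
from h import *
togo(.4985,.3094,.025,3)"
```

```text
time: 3.67
tool_pos: [0.499, 0.3099, 0.026]
tcp_rot: [3.128, -0.011, 1.618]
contact_force: [0.5, -0.1, -2.3]
gripper_width: 0.0438
time: 4.08
tool_pos: [0.4989, 0.3099, 0.026]
tcp_rot: [3.128, -0.011, 1.618]
contact_force: [0.0, -0.9, 0.4]
gripper_width: 0.0436
t 4.08 pos [0.4989 0.3099 0.026 ] az 2.7 tilt [0.013 0.011] F [ 0.  -0.9  0.4] w 0.0436 j7 -0.31
dp cm [-0.04 -0.04  0.1 ] yaw -0.28
```

```bash
python3 -m inch '{"hand":[0,0,0],"dp":[[0,0,-0.8],[0,0,-0.8],[0,0,-0.8]],"yaw":[0,0,0]}' 30; python3 -c "
from h import *
togo(.499,.310,.025,3)"
```

```text
time: 4.33
tool_pos: [0.4976, 0.3088, 0.0501]
tcp_rot: [3.13, -0.009, 1.618]
contact_force: [-0.1, 0.9, -1.5]
gripper_width: 0.0431
t 4.33 pos [0.4976 0.3088 0.0501] az 2.7 tilt [0.011 0.009] F [-0.1  0.9 -1.5] w 0.0431 j7 -0.33
dp cm [0.09 0.11 2.52] yaw -0.28
```

```bash
python3 -m inch '{"hand":[0,0,0,0,0],"dp":[[0.1,0.1,-1.5],[0,0,-2],[0,0,-2],[0,0,-2],[0,0,0]],"yaw":[0,0,0,0,0]}' 30; python3 - <<'E'
from h import *
togo(.555,.0218,.12,89.5)
im=arm.snapshot("side"); crop(im,290,150,100,150,4,"pics/f1.png")
E
```

```text
time: 4.75
tool_pos: [0.4982, 0.3088, 0.1332]
tcp_rot: [3.129, -0.01, 1.617]
contact_force: [1.0, 0.8, -1.2]
gripper_width: 0.0438
t 4.75 pos [0.4982 0.3088 0.1332] az 2.7 tilt [0.012 0.01 ] F [ 1.   0.8 -1.2] w 0.0438 j7 -0.39
dp cm [-28.94   4.33   1.1 ] yaw -86.84
```

View pics/f1.png

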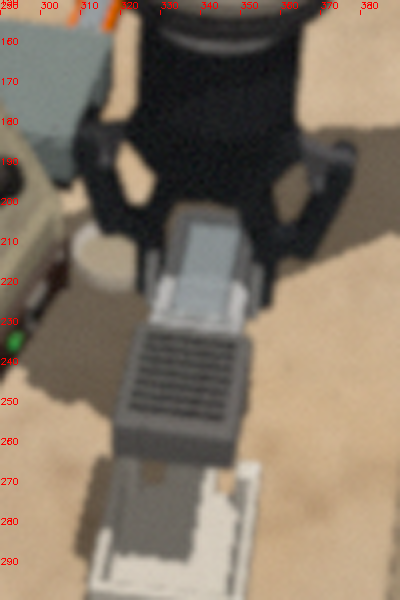

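```bash
python3 -m inch '{"hand":[0,0,0,0,0],"dp":[[-4,0.5,0],[-4,0.5,0],[-4,0.5,0],[-4,0.5,0],[-4,0.5,0]],"yaw":[0,0,0,0,0]}' 30; python3 -m inch '{"hand":[0,0,0,0,0],"dp":[[-2,0,0],[0,0,0],[0,0,0],[0,0,0],[0,0,0]],"yaw":[-7,-7,-7,-7,-7]}' 30;  python3 -c "
from h import *
togo(.5525,.0217,.08,89.5)"
```

```text
time: 5.22
tool_pos: [0.5308, 0.1148, 0.1293]
tcp_rot: [3.129, -0.014, 1.636]
contact_force: [1.2, 0.1, -1.1]
gripper_width: 0.0435
time: 5.63
tool_pos: [0.531, 0.0808, 0.1275]
tcp_rot: [3.128, -0.002, 2.251]
contact_force: [0.3, 0.6, -2.3]
gripper_width: 0.0434
t 5.63 pos [0.531  0.0808 0.1275] az 39.0 tilt [0.009 0.01 ] F [ 0.3  0.6 -2.3] w 0.0434 j7 0.58
dp cm [-5.95 -2.11  4.72] yaw -50.53
```

```bash
python3 -m inch '{"hand":[0,0,0,0,0],"dp":[[-3,-1,0],[-3,-1,0],[0,0,0],[0,0,0],[0,0,0]],"yaw":[-7,-7,-7,-7,-7]}' 30; python3 -m inch '{"hand":[0,0,0,0,0],"dp":[[0,0,0],[0,0,0],[0,0,0],[0,0,0],[0,0,0]],"yaw":[-7,-7,-3,0,0]}' 30;  python3 -c "
from h import *
togo(.5525,.0217,.08,89.5)"
```

```text
time: 6.05
tool_pos: [0.5558, 0.0207, 0.1251]
tcp_rot: [3.131, 0.003, 2.873]
contact_force: [-0.2, -0.0, -1.8]
gripper_width: 0.0434
time: 6.47
tool_pos: [0.5539, 0.0192, 0.1229]
tcp_rot: [3.133, 0.003, -3.099]
contact_force: [-0.2, -0.0, -1.7]
gripper_width: 0.0435
t 6.47 pos [0.5539 0.0192 0.1229] az 92.5 tilt [0.002 0.009] F [-0.2 -0.  -1.7] w 0.0435 j7 1.54
dp cm [0.14 0.22 4.29] yaw 2.97
```

```bash
python3 -m inch '{"hand":[0,0,0,0,0],"dp":[[0.1,0.2,2],[0,0,2],[0,0,2],[0,0,1.5],[0,0,0]],"yaw":[3,0,0,0,0]}' 30;  python3 -c "
from h import *
togo(.5525,.0217,.016,89.5)"
```

```text
time: 6.88
tool_pos: [0.5535, 0.0221, 0.0458]
tcp_rot: [3.132, 0.005, 3.117]
contact_force: [-0.6, 1.0, -1.6]
gripper_width: 0.0433
t 6.88 pos [0.5535 0.0221 0.0458] az 88.6 tilt [0.005 0.009] F [-0.6  1.  -1.6] w 0.0433 j7 1.50
dp cm [ 0.11 -0.07  2.98] yaw -0.93
```

```bash
python3 -m inch '{"hand":[0,0,0,0,0],"dp":[[0.1,0,1],[0,0,1],[0,0,0.5],[0,0,0.2],[0,0,0]],"yaw":[-0.9,0,0,0,0]}' 30;  python3 -c "
from h import *
togo(.5525,.0217,.016,89.5)"
```

```text
time: 7.3
tool_pos: [0.553, 0.0226, 0.0176]
tcp_rot: [3.133, 0.005, 3.13]
contact_force: [0.2, 0.2, -1.6]
gripper_width: 0.0433
t 7.30 pos [0.553  0.0226 0.0176] az 89.3 tilt [0.005 0.009] F [ 0.2  0.2 -1.6] w 0.0433 j7 1.52
dp cm [ 0.05 -0.09  0.16] yaw -0.15
```

```bash
python3 -m inch '{"hand":[0,0,0],"dp":[[0,-0.1,0.2],[0,0,0.15],[0,0,0.1]],"yaw":[0,0,0]}' 30;  python3 - <<'E'
from h import *
togo(.5525,.0217,.016,89.5)
im=arm.snapshot("side"); crop(im,270,130,120,110,5,"pics/g1.png")
E
```

```text
time: 7.55
tool_pos: [0.5536, 0.0216, 0.0139]
tcp_rot: [3.132, 0.007, 3.13]
contact_force: [-2.6, -0.7, 9.1]
gripper_width: 0.0433
t 7.55 pos [0.5536 0.0216 0.0139] az 89.3 tilt [0.007 0.009] F [-2.6 -0.7  9.1] w 0.0433 j7 1.52
dp cm [ 0.11  0.01 -0.21] yaw -0.19
```

View pics/g1.png

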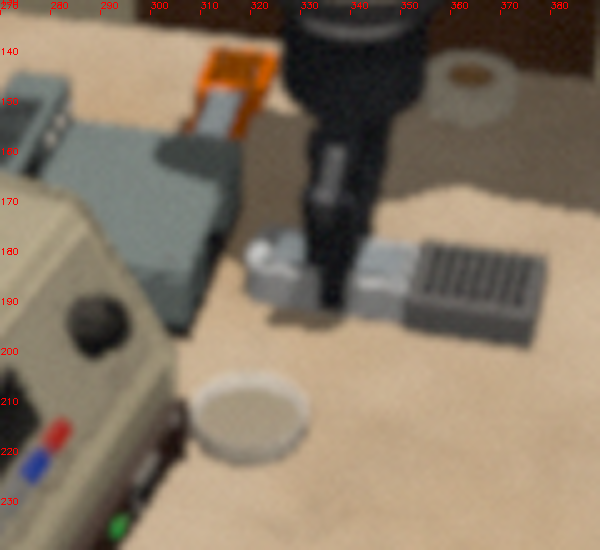

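```bash
python3 -m inch '{"hand":[1,1,1,1,1],"dp":[[0,0,0],[0,0,0],[0,0,0],[0,0,0],[0,0,0]],"yaw":[0,0,0,0,0]}' 30;python3 -m inch '{"hand":[1,1,1,1,1],"dp":[[0,0,-1],[0,0,-3],[0,0,-4],[0,0,-4],[-0,0,-2]],"yaw":[0,0,0,0,0]}' 30;  python3 -c "
from h import *
togo(.480,.0217,.15,89.5)"
```

```text
time: 8.02
tool_pos: [0.5547, 0.0216, 0.015]
tcp_rot: [3.132, 0.009, 3.129]
contact_force: [0.5, -0.8, -0.1]
gripper_width: 0.0856
time: 8.43
tool_pos: [0.55, 0.0196, 0.1575]
tcp_rot: [3.134, -0.001, 3.129]
contact_force: [0.7, 0.6, -0.4]
gripper_width: 0.0853
t 8.43 pos [0.55   0.0196 0.1575] az 89.3 tilt [-0.001  0.007] F [ 0.7  0.6 -0.4] w 0.0853 j7 1.48
dp cm [7.   0.12 0.76] yaw -0.23
```

```bash
python3 -m inch '{"hand":[1,1,1,1,1],"dp":[[0,-4,0],[0,-4,0],[0,-4,0],[0,-4,0],[0,-4,0]],"yaw":[0,0,0,0,0]}' 30; python3 - <<'E'
from h import *
togo(.480,.0217,.15,89.5)
for n in("top","side"):
    im=arm.snapshot(n); cv2.imwrite(f"pics/{n}1.png",im[:,:,::-1])
    if n=="top": crop(im,330,110,90,130,5,"pics/h1.png")
    else: crop(im,270,130,120,110,5,"pics/h2.png")
E
```

```text
time: 8.85
tool_pos: [0.5531, -0.1765, 0.168]
tcp_rot: [3.129, 0.015, -3.137]
contact_force: [1.3, -0.2, -0.4]
gripper_width: 0.0852
t 8.85 pos [ 0.5531 -0.1765  0.168 ] az 90.3 tilt [0.015 0.013] F [ 1.3 -0.2 -0.4] w 0.0852 j7 1.89
dp cm [ 7.25 19.83  1.94] yaw 0.77
```

View pics/h1.png

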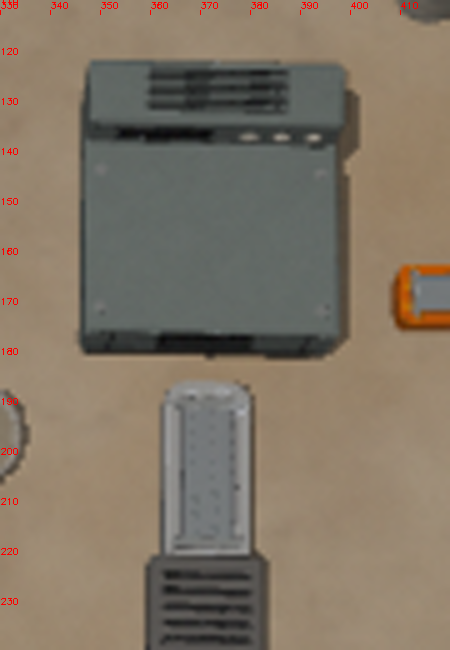

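View pics/h2.png

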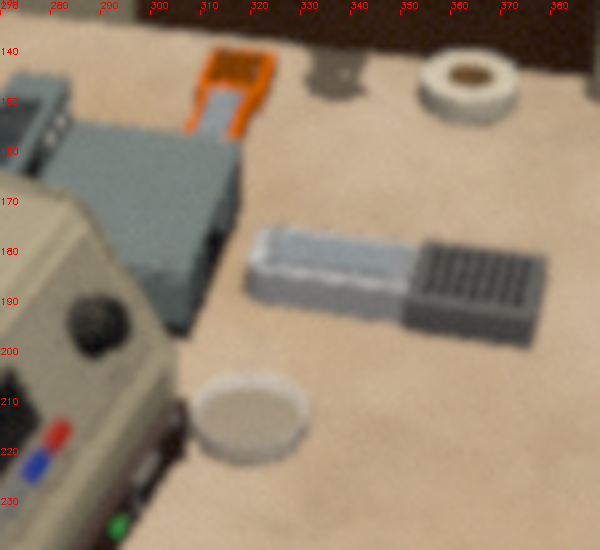

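The carrier lies flat in front of the slot. In the top view its nose is at (371,187), its shoulder at row 220 and its blade in columns 362–379, with the slot in columns 361–380. Next I'll measure its pose.

```bash
python3 - <<'E'
from h import *
np.set_printoptions(precision=4,suppress=True)
t=cv2.imread("pics/top1.png"); sat=255-cv2.cvtColor(t,cv2.COLOR_BGR2HSV)[:,:,1]; g=cv2.cvtColor(t,cv2.COLOR_BGR2GRAY)
gt=np.ascontiguousarray(g.T); st=np.ascontiguousarray(sat.T)
def showc(n,v0,v1,u0,u1,s,gg,z):
    m,b,r=edge_rows(gg,v0,v1,u0,u1,s); p=ray("top",m*v0+b,v0,z);q=ray("top",m*v1+b,v1,z); print(n,round(m,4),round(r,2),p[:2],q[:2]); return m,b
def show(n,u0,u1,v0,v1,s,g,z):
    m,b,r=edge_rows(g,u0,u1,v0,v1,s); p=ray("top",u0,m*u0+b,z);q=ray("top",u1,m*u1+b,z); print(n,round(m,4),round(r,2),p[:2],q[:2])
showc("blade L",195,217,358,366,1,st,.024)
showc("blade R",195,217,375,383,-1,st,.024)
showc("handle L",224,248,355,363,-1,gt,.024)
showc("handle R",224,248,379,387,1,gt,.024)
show("nose",367,374,183,191,1,sat,.024)
show("shoulder",366,376,217,223,-1,g,.024)
showc("rd left",145,172,342,351,1,st,.05)
showc("rd right",145,172,393,401,-1,st,.05)
show("front",350,394,173,179,-1,g,.05)
print(ray("top",361.75,178,.043),ray("top",380.8,178,.043))
togo(.487,.0217,.15,89.5)
E
```

```text
blade L -0.0148 0.05 [0.5803 0.0446] [0.5233 0.0457]
blade R 0.0009 0.03 [ 0.5809 -0.0007] [0.5239 0.    ]
handle L -0.0044 0.08 [0.5053 0.0539] [0.4449 0.0544]
handle R -0.0007 0.18 [ 0.5062 -0.0093] [ 0.4457 -0.0084]
nose 0.0285 0.07 [0.6049 0.0311] [0.6046 0.0132]
shoulder -0.0636 0.04 [0.5132 0.0343] [0.5151 0.0091]
rd left -0.0051 0.07 [0.7046 0.0877] [0.6331 0.0879]
rd right 0.0108 0.09 [ 0.7065 -0.0446] [ 0.635  -0.0437]
front 0.021 0.13 [0.6238 0.0763] [ 0.623  -0.0343]
[0.62   0.0462 0.043 ] [ 0.6207 -0.002   0.043 ]
t 8.95 pos [ 0.5521 -0.1824  0.168 ] az 89.7 tilt [0.015 0.009] F [ 0.2  0.9 -0.1] w 0.0855 j7 1.89
dp cm [ 6.64 20.37  1.9 ] yaw 0.24
```

```bash
python3 -m inch '{"hand":[1,1,1,1,1],"dp":[[1.4,3.9,0],[1.4,3.9,0],[1.4,3.9,0],[1.4,3.9,0],[1.4,3.9,0]],"yaw":[0,0,0,0,0]}' 30;  python3 -m inch '{"hand":[1,1,1],"dp":[[0,0,2],[0,0,3],[0,0,2]],"yaw":[0,0,0]}';  python3 -c "
from h import *
togo(.480,.0215,.05,89.3)"
```

```text
time: 9.37
tool_pos: [0.4832, 0.0058, 0.1713]
tcp_rot: [3.136, 0.019, 3.115]
contact_force: [1.9, 0.6, 0.1]
gripper_width: 0.0856
time: 9.62
tool_pos: [0.4847, 0.0168, 0.1061]
tcp_rot: [3.131, 0.029, 3.127]
contact_force: [-0.3, 0.2, -0.5]
gripper_width: 0.085
t 9.62 pos [0.4847 0.0168 0.1061] az 89.2 tilt [0.029 0.01 ] F [-0.3  0.2 -0.5] w 0.0850 j7 1.46
dp cm [0.64 0.4  5.6 ] yaw -0.1
```

```bash
python3 -m inch '{"hand":[1,1,1,1,1],"dp":[[0.5,0.35,1],[0,0,1],[0,0,1],[0,0,1],[0,0,0]],"yaw":[0,0,0,0,0]}';  python3 -c "
from h import *
togo(.480,.0215,.05,89.3)"
```

```text
time: 10.03
tool_pos: [0.4793, 0.022, 0.0633]
tcp_rot: [3.131, 0.027, 3.129]
contact_force: [0.4, -0.0, -0.5]
gripper_width: 0.0858
t 10.03 pos [0.4793 0.022  0.0633] az 89.3 tilt [0.027 0.01 ] F [ 0.4 -0.  -0.5] w 0.0858 j7 1.47
dp cm [-0.03 -0.06  1.33] yaw 0.01
```

```bash
python3 -m inch '{"hand":[1,1,1,1,1],"dp":[[0,0,1],[0,0,1],[0,0,1],[0,0,1],[0,0,0]],"yaw":[0,0,0,0,0]}';  python3 - <<'E'
from h import *
togo(.480,.0215,.014,89.3)
im=arm.snapshot("side"); crop(im,270,130,120,110,5,"pics/i1.png")
E
```

```text
time: 10.45
tool_pos: [0.4818, 0.0221, 0.0206]
tcp_rot: [3.131, 0.029, 3.128]
contact_force: [-0.8, -0.4, 0.8]
gripper_width: 0.0855
t 10.45 pos [0.4818 0.0221 0.0206] az 89.3 tilt [0.03 0.01] F [-0.8 -0.4  0.8] w 0.0855 j7 1.48
dp cm [ 0.2  -0.07  0.65] yaw -0.04
```

View pics/i1.png

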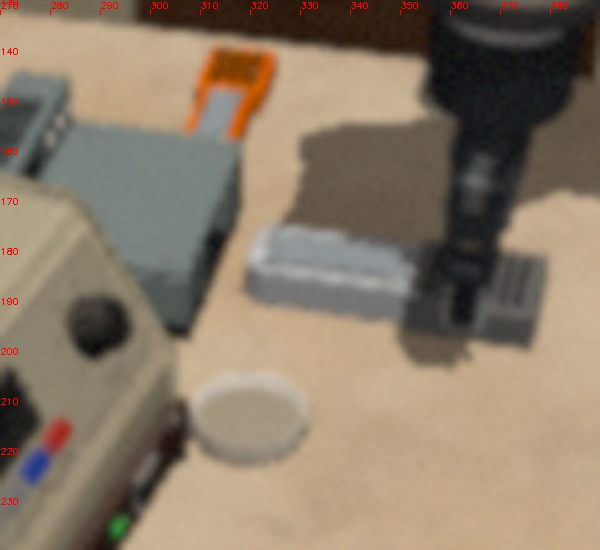

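```bash
python3 -m inch '{"hand":[1,1,1],"dp":[[0.2,-0.07,0.7],[0,0,0],[0,0,0]],"yaw":[0,0,0]}'; python3 -m inch '{"hand":[0,0,0,0,0],"dp":[[0,0,0],[0,0,0],[0,0,0],[0,0,0],[0,0,0]],"yaw":[0,0,0,0,0]}' 60;python3 -m inch '{"hand":[0,0,0],"dp":[[0,0,0],[0,0,0],[0,0,0]],"yaw":[0,0,0]}';  python3 -c "
from h import *
togo(.480,.0215,.014,89.3)"
```

```text
time: 10.75
tool_pos: [0.4802, 0.0213, 0.0136]
tcp_rot: [3.131, 0.03, 3.128]
contact_force: [-0.1, -0.7, 0.6]
gripper_width: 0.0855
time: 11.17
tool_pos: [0.4805, 0.0214, 0.0149]
tcp_rot: [3.13, 0.031, 3.128]
contact_force: [-0.2, 0.4, -1.6]
gripper_width: 0.0566
time: 11.42
tool_pos: [0.4806, 0.0214, 0.0151]
tcp_rot: [3.13, 0.031, 3.128]
contact_force: [-0.7, -1.3, -1.7]
gripper_width: 0.0564
t 11.42 pos [0.4806 0.0214 0.0151] az 89.2 tilt [0.031 0.011] F [-0.7 -1.3 -1.7] w 0.0564 j7 1.49
dp cm [0.06 0.   0.11] yaw -0.05
```

```bash
python3 -m inch '{"hand":[0,0,0,0,0],"dp":[[0,0,-0.5],[0,0,-0.5],[0,0,-0.4],[0,0,0],[0,0,0]],"yaw":[0,0,0,0,0]}';  python3 - <<'E'
from h import *
togo(.490,.0213,.030,89.3)
im=arm.snapshot("side"); crop(im,270,130,120,110,5,"pics/j1.png"); cv2.imwrite("pics/side2.png",im[:,:,::-1])
im=arm.snapshot("top"); crop(im,330,110,90,130,5,"pics/j2.png"); cv2.imwrite("pics/top2.png",im[:,:,::-1])
E
```

```text
time: 11.83
tool_pos: [0.4801, 0.0212, 0.0308]
tcp_rot: [3.13, 0.031, 3.128]
contact_force: [-0.8, -0.6, -1.5]
gripper_width: 0.0568
t 11.83 pos [0.4801 0.0212 0.0308] az 89.2 tilt [0.031 0.011] F [-0.8 -0.6 -1.5] w 0.0568 j7 1.48
dp cm [-0.99  0.02  0.11] yaw -0.06
```

View pics/j1.png

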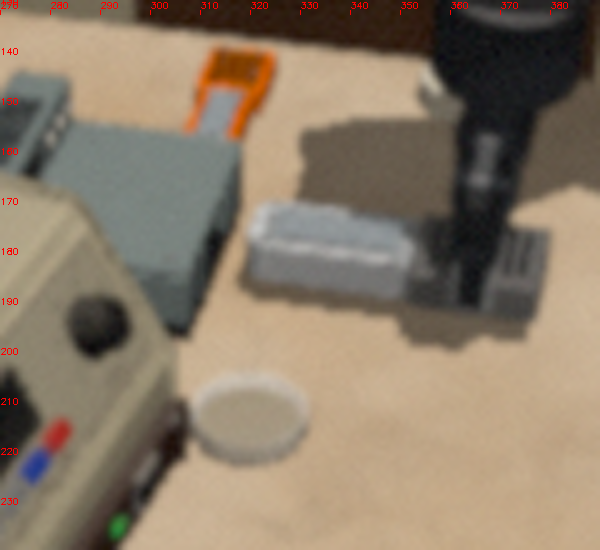

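View pics/j2.png

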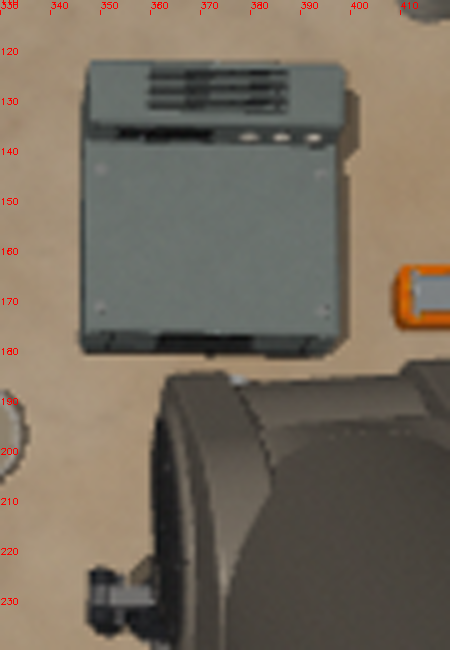

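```bash
python3 -m inch '{"hand":[0,0,0,0,0],"dp":[[-0.5,0,0.1],[-0.5,0,0.06],[-0.5,0,0.02],[-0.5,0,0.02],[-0.5,0,0.02]],"yaw":[0,0,0,0,0]}';  python3 - <<'E'
from h import *
togo(.587,.0200,.0295,89.2)
im=arm.snapshot("side"); crop(im,270,130,120,110,5,"pics/k1.png")
E
```

```text
time: 12.35
tool_pos: [0.5067, 0.0209, 0.0285]
tcp_rot: [3.131, 0.03, 3.128]
contact_force: [0.7, 0.8, -2.2]
gripper_width: 0.0565
t 12.35 pos [0.5067 0.0209 0.0285] az 89.3 tilt [0.03  0.011] F [ 0.7  0.8 -2.2] w 0.0565 j7 1.49
dp cm [-8.03  0.02  0.14] yaw 0.05
```

View pics/k1.png

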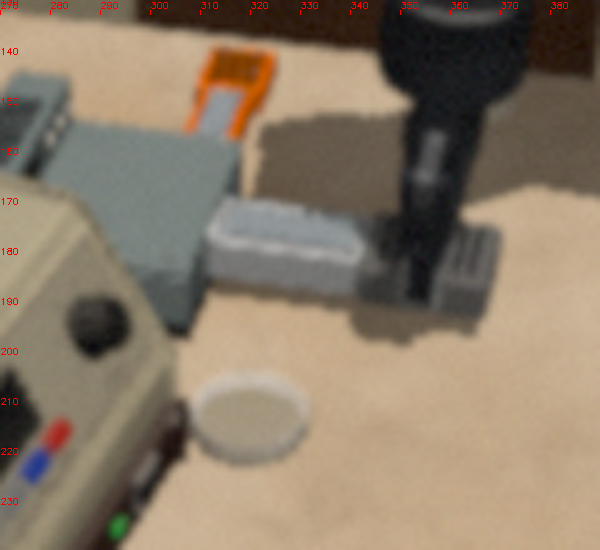

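```bash
python3 -m inch '{"hand":[0,0,0,0,0],"dp":[[-0.7,0,0.0],[-0.7,0,0.01],[-0.7,0,0.02],[-0.7,0,0.02],[0,0,0]],"yaw":[0,0,0,0,0]}';  python3 - <<'E'
from h import *
togo(.587,.0200,.0285,89.2)
im=arm.snapshot("side"); crop(im,270,130,120,110,5,"pics/l1.png")
E
```

```text
time: 12.82
tool_pos: [0.5395, 0.0205, 0.0288]
tcp_rot: [3.131, 0.031, 3.128]
contact_force: [-0.0, -0.2, -0.9]
gripper_width: 0.0566
t 12.82 pos [0.5395 0.0205 0.0288] az 89.2 tilt [0.031 0.011] F [-0.  -0.2 -0.9] w 0.0566 j7 1.50
dp cm [-4.74  0.02  0.18] yaw 0.05
```

View pics/l1.png

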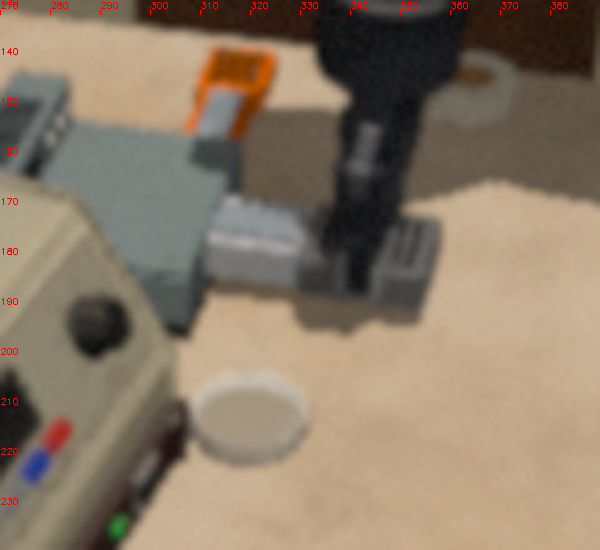

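The blade is clearly entering the slot, and there is no lateral force. I'll continue.

```bash
python3 -m inch '{"hand":[0,0,0,0,0],"dp":[[-0.7,0,0.0],[-0.7,0,0.02],[-0.7,0,0.02],[-0.7,0,0.02],[0,0,0]],"yaw":[0,0,0,0,0]}';  python3 - <<'E'
from h import *
togo(.587,.0200,.0285,89.2)
E
```

```text
time: 13.28
tool_pos: [0.5691, 0.02, 0.0289]
tcp_rot: [3.131, 0.03, 3.128]
contact_force: [-0.8, -0.6, -0.8]
gripper_width: 0.0567
t 13.28 pos [0.5691 0.02   0.0289] az 89.3 tilt [0.03  0.011] F [-0.8 -0.6 -0.8] w 0.0567 j7 1.51
dp cm [-1.79  0.02  0.09] yaw 0.05
```

```bash
python3 -m inch '{"hand":[0,0,0,0,0],"dp":[[-0.5,0,0.03],[-0.5,0,0.02],[-0.2,0,0.02],[0,0,0],[0,0,0]],"yaw":[0,0,0,0,0]}';  python3 - <<'E'
from h import *
togo(.587,.0200,.0285,89.2)
im=arm.snapshot("side"); crop(im,270,130,120,110,5,"pics/m1.png")
E
```

```text
time: 13.7
tool_pos: [0.5824, 0.0197, 0.0282]
tcp_rot: [3.131, 0.029, 3.128]
contact_force: [-0.3, 0.2, -1.0]
gripper_width: 0.0567
t 13.70 pos [0.5824 0.0197 0.0282] az 89.2 tilt [0.029 0.01 ] F [-0.3  0.2 -1. ] w 0.0567 j7 1.51
dp cm [-0.46  0.03 -0.02] yaw 0.04
```

View pics/m1.png

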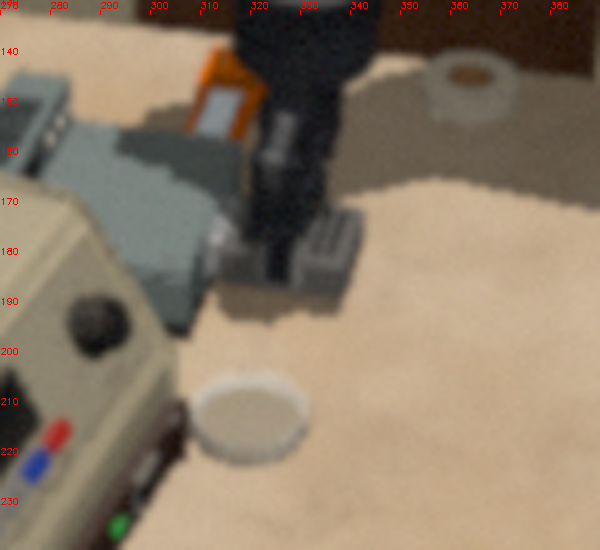

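```bash
python3 -m inch '{"hand":[0,0,0],"dp":[[-0.25,0,0.02],[-0.25,0,0.02],[0,0,0]],"yaw":[0,0,0]}'; python3 -m inch '{"hand":[0,0],"dp":[[-0.2,0,0.02],[0,0,0]],"yaw":[0,0]}'
```

```text
time: 14.0
tool_pos: [0.5873, 0.0197, 0.028]
tcp_rot: [3.131, 0.029, 3.128]
contact_force: [-0.7, -0.0, -1.5]
gripper_width: 0.0569
time: 14.17
tool_pos: [0.5891, 0.0197, 0.0277]
tcp_rot: [3.131, 0.028, 3.128]
contact_force: [0.2, -0.3, -1.3]
gripper_width: 0.057
```

```bash
python3 -m inch '{"hand":[0,0],"dp":[[-0.2,0,0.02],[0,0,0]],"yaw":[0,0]}'
```

```text
time: 14.33
tool_pos: [0.589, 0.0197, 0.027]
tcp_rot: [3.131, 0.024, 3.128]
contact_force: [0.8, 0.7, -0.4]
gripper_width: 0.0565
```

```bash
python3 -m inch '{"hand":[0],"dp":[[-0.3,0,0.05]],"yaw":[0]}'; python3 - <<'E'
from h import *
togo(.587,.0200,.0265,89.2)
im=arm.snapshot("side"); crop(im,270,130,120,110,5,"pics/n1.png")
E
```

```text
time: 14.42
tool_pos: [0.5893, 0.0197, 0.0261]
tcp_rot: [3.131, 0.019, 3.128]
contact_force: [-33.0, 0.7, 21.8]
gripper_width: 0.0562
t 14.42 pos [0.5893 0.0197 0.0261] az 89.2 tilt [0.019 0.01 ] F [-33.    0.7  21.8] w 0.0562 j7 1.52
dp cm [ 0.23  0.03 -0.04] yaw 0.03
```

View pics/n1.png

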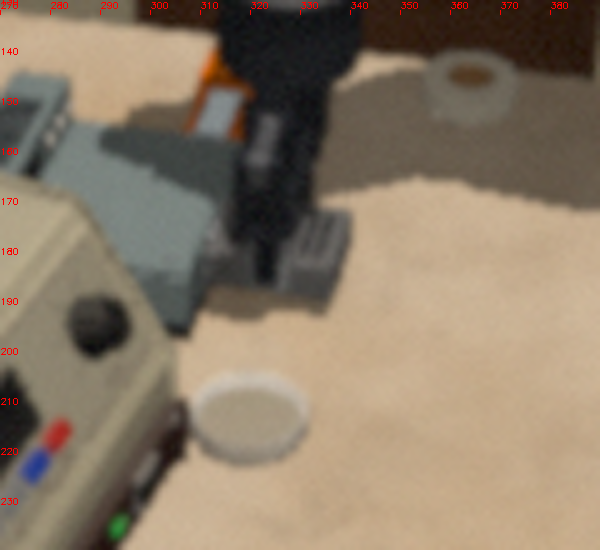

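Pushing against a firm stop reads −33 N in x, with the shoulder touching the front and the blade on the slot floor. I'll ease off and release.

```bash
python3 -m inch '{"hand":[0,0],"dp":[[0,0,0],[0,0,0]],"yaw":[0,0]}'; python3 -m inch '{"hand":[1,1,1,1,1],"dp":[[0,0,0],[0,0,0],[0,0,0],[0,0,0],[0,0,0]],"yaw":[0,0,0,0,0]}' 30; python3 -c "
from h import *
togo(.48,.02,.15,89.2)"
```

```text
time: 14.63
tool_pos: [0.5892, 0.0197, 0.0266]
tcp_rot: [3.131, 0.018, 3.127]
contact_force: [-3.3, -0.2, -0.3]
gripper_width: 0.0564
time: 15.05
tool_pos: [0.5908, 0.0197, 0.0272]
tcp_rot: [3.13, 0.021, 3.128]
contact_force: [-0.5, -0.5, -0.1]
gripper_width: 0.0853
t 15.05 pos [0.5908 0.0197 0.0272] az 89.2 tilt [0.021 0.011] F [-0.5 -0.5 -0.1] w 0.0853 j7 1.52
dp cm [ 1.082e+01  1.000e-02 -1.251e+01] yaw 0.01
```

```bash
python3 -m inch '{"hand":[1,1,1,1,1],"dp":[[0,0,-1],[0,0,-3],[0,0,-4],[0,0,-4],[0,0,-1]],"yaw":[0,0,0,0,0]}'; python3 -m inch '{"hand":[1,1,1,1,1],"dp":[[0,-4,0],[0,-4,0],[0,-4,0],[0,-4,0],[0,-4,0]],"yaw":[0,0,0,0,0]}';  python3 - <<'E'
from h import *
for n in("top","side"):
    im=arm.snapshot(n); cv2.imwrite(f"pics/{n}3.png",im[:,:,::-1])
    if n=="top": crop(im,300,110,160,130,5,"pics/o1.png")
    else: crop(im,270,130,120,110,5,"pics/o2.png")
E
```

```text
time: 15.47
tool_pos: [0.5857, 0.0178, 0.1606]
tcp_rot: [3.132, 0.013, 3.127]
contact_force: [1.2, -0.4, -0.0]
gripper_width: 0.0855
time: 15.88
tool_pos: [0.5884, -0.1774, 0.1686]
tcp_rot: [3.127, 0.027, -3.138]
contact_force: [1.1, 0.9, -0.1]
gripper_width: 0.0854
```

View pics/o1.png

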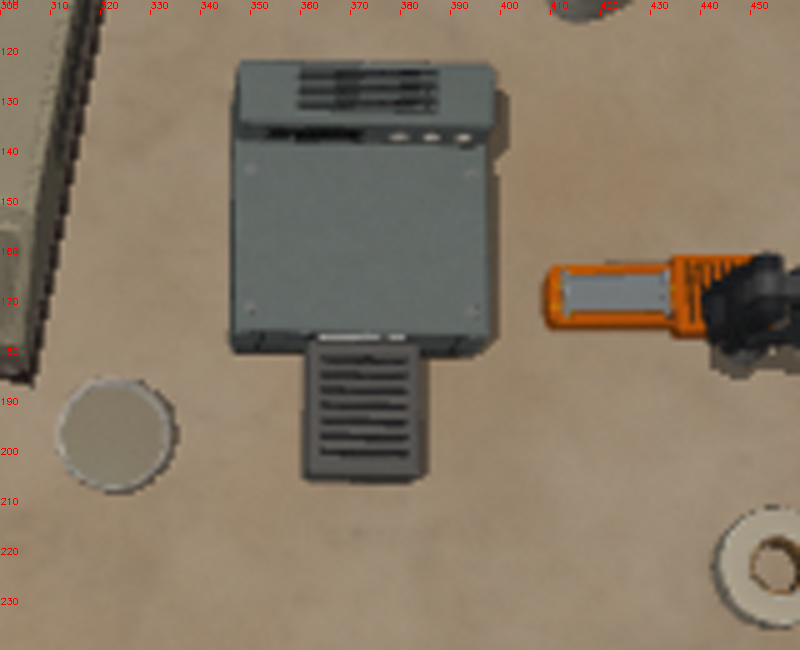

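View pics/o2.png

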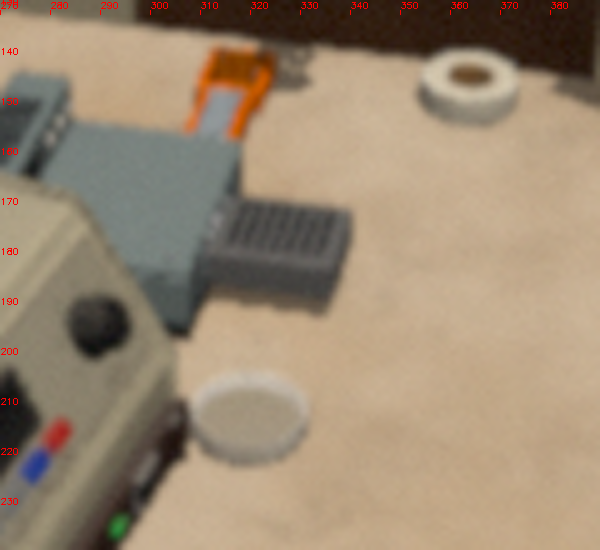

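```bash
python3 - <<'E'
from h import *
np.set_printoptions(precision=4,suppress=True)
t=cv2.imread("pics/top3.png"); sat=255-cv2.cvtColor(t,cv2.COLOR_BGR2HSV)[:,:,1]; g=cv2.cvtColor(t,cv2.COLOR_BGR2GRAY)
gt=np.ascontiguousarray(g.T)
for x in(.6185,.6225): print(x,[proj("top",[x,.02,z])[1].round(2) for z in(.05,.043,.036,.012)])
print(g[172:184,371],g[172:184,366])
def show(n,u0,u1,v0,v1,s,g,z):
    m,b,r=edge_rows(g,u0,u1,v0,v1,s); p=ray("top",u0,m*u0+b,z);q=ray("top",u1,m*u1+b,z); print(n,round(m,4),round(r,2),p[:2],q[:2])
show("shoulder",364,378,177,181,-1,g,.036)
show("rear",364,380,202,209,1,g,.012)
show("rear top",364,380,202,208,-1,g,.036)
def showc(n,v0,v1,u0,u1,s,gg,z):
    m,b,r=edge_rows(gg,v0,v1,u0,u1,s); p=ray("top",m*v0+b,v0,z);q=ray("top",m*v1+b,v1,z); print(n,round(m,4),round(r,2),p[:2],q[:2])
showc("hL",183,202,357,364,-1,gt,.012);showc("hR",183,202,379,388,1,gt,.036)
t1=cv2.imread("pics/top1.png"); g1=cv2.cvtColor(t1,cv2.COLOR_BGR2GRAY)
show("before shoulder",364,378,217,223,-1,g1,.024); show("before rear top",364,380,244,254,-1,g1,.024); show("before rear",364,380,244,254,1,g1,.0)
for n,p in(("petri",(323.5,197)),): print(n,ray("top",*p,.015))
cv2.imwrite("pics/p1.png",cv2.resize(t[165:212,350:395],None,fx=12,fy=12,interpolation=cv2.INTER_NEAREST))
E
```

```text
0.6185 [np.float64(177.99), np.float64(178.71), np.float64(179.42), np.float64(181.8)]
0.6225 [np.float64(176.45), np.float64(177.18), np.float64(177.9), np.float64(180.3)]
[104 102 103 100  92 145  64  86  82  51  39  81] [101 104 103 100  87 142  70  84  82  53  46  84]
shoulder -0.0234 1.03 [0.6217 0.0398] [0.6231 0.0042]
rear 0.0237 0.07 [0.5536 0.0379] [ 0.5532 -0.0031]
rear top 0.027 0.06 [0.5556 0.0402] [0.555 0.   ]
hL -0.022 0.06 [0.6149 0.0481] [0.5645 0.0494]
hR -0.0045 0.02 [ 0.6096 -0.0144] [ 0.5603 -0.0133]
before shoulder -0.1325 0.55 [0.5111 0.0393] [0.5164 0.004 ]
before rear top 0.0198 0.04 [0.4481 0.0397] [ 0.4479 -0.0001]
before rear 0.029 0.05 [0.4446 0.0375] [ 0.444  -0.0032]
petri [0.5757 0.1421 0.015 ]
```

View pics/p1.png

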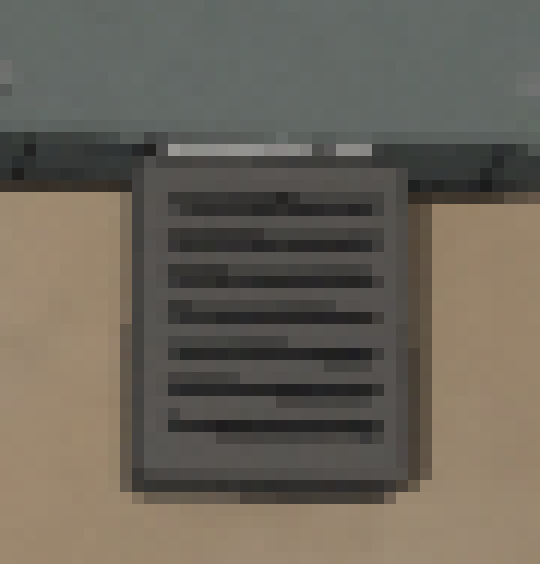

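```bash
python3 - <<'E'
from h import *
np.set_printoptions(precision=1,suppress=True)
# offset from known flat lying before (side1): handle L rear corner
for lab,xs,yc in(("before",.4445,.0228),("now",.5525,.0195)):
  for z0 in ((0,) if lab=="before" else (.012,)):
    print(lab,[proj("side",[x,yc+.029*s,z0+h]) for x,s,h in((xs,1,0),(xs,1,.024),(xs,-1,.024),(xs+.07,1,0),(xs+.07,1,.024))])
for k in("1","3"):
    im=cv2.imread(f"pics/side{k}.png"); c=im[165:205,340:385] if k=="1" else im[160:200,300:345]
    cv2.imwrite(f"pics/q{k}.png",cv2.resize(c,None,fx=12,fy=12,interpolation=cv2.INTER_NEAREST))
a=cv2.imread("pics/q1.png");b=cv2.imread("pics/q3.png");cv2.imwrite("pics/q.png",cv2.resize(np.hstack([a,b]),(800,356)))
for k in ("0","3"):
    for n,(x,y,w,h) in {"tube":(150,160,50,40),"petri":(305,180,40,35)}.items():
        pass
d=cv2.absdiff(cv2.imread("pics/side0.png"),cv2.imread("pics/side3.png")).max(2)
print("diff petri",d[200:225,303:335].mean(),"tube",d[290:340,250:278].mean(),"tape",d[138:155,352:376].mean())
E
```

```text
before [array([376.8, 199.5]), array([377.6, 192.4]), array([380. , 179.7]), array([350.8, 196. ]), array([351.2, 188.8])]
now [array([337.2, 189.8]), array([337.5, 182.6]), array([341.4, 170.5]), array([311.9, 186.4]), array([311.8, 179.2])]
diff petri 2.36 tube 10.858571428571429 tape 2.571078431372549
```

View pics/q.png

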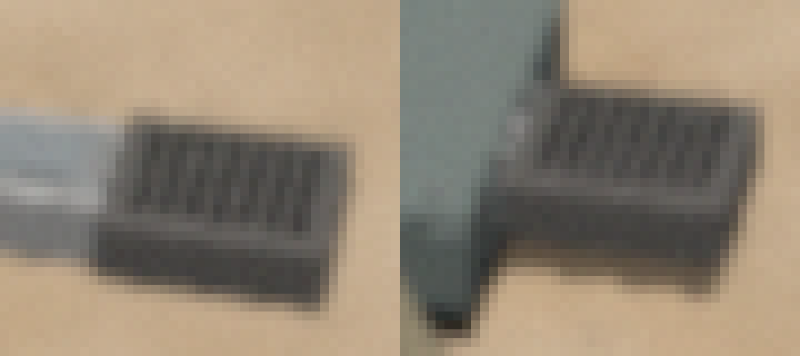

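```bash
python3 - <<'E'
import cv2,numpy as np
o=[]
for k in("0","3"):
    im=cv2.imread(f"pics/side{k}.png"); m=cv2.inRange(cv2.cvtColor(im,cv2.COLOR_BGR2HSV),(85,90,50),(105,255,255)); m[:280]=0; m[345:]=0; m[:,:245]=0;m[:,285:]=0
    ys,xs=np.nonzero(m); print(k,xs.mean().round(2),ys.mean().round(2),len(xs)); o.append(im[270:350,230:300])
cv2.imwrite("pics/r.png",cv2.resize(np.hstack(o),None,fx=5,fy=5))
E
```

```text
0 262.04 300.61 298
3 260.66 300.02 300
```

View pics/r.png

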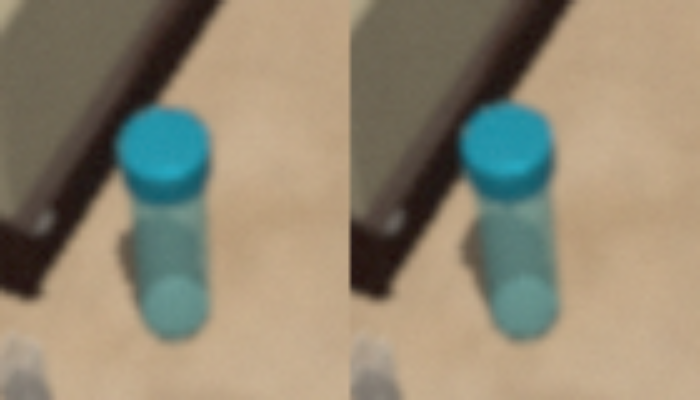

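```bash
python3 - <<'E'
import cv2,numpy as np
from h import *
im=arm.snapshot("side"); cv2.imwrite("pics/side4.png",im[:,:,::-1])
im=arm.snapshot("top"); cv2.imwrite("pics/top4.png",im[:,:,::-1])
for n,k in(("side","0"),("side","1"),("side","2"),("side","3"),("side","4"),("top","0"),("top","1"),("top","3"),("top","4")):
    im=cv2.imread(f"pics/{n}{k}.png"); m=cv2.inRange(cv2.cvtColor(im,cv2.COLOR_BGR2HSV),(85,90,50),(105,255,255)); b=np.zeros_like(m)
    if n=="side": b[280:345,245:285]=1
    else: b[160:200,155:200]=1
    ys,xs=np.nonzero(m*b); print(n,k,xs.mean().round(2),ys.mean().round(2),len(xs))
s=arm.read_state(); print(s['time'],np.round(s['contact_force'],1),np.round(s['qd'],3))
E
```

```text
side 0 262.04 300.61 298
side 1 260.66 300.06 300
side 2 260.65 300.02 301
side 3 260.66 300.02 300
side 4 260.71 299.99 300
top 0 172.68 176.04 153
top 1 172.6 176.03 151
top 3 172.6 176.02 151
top 4 172.55 176.03 150
16.0833 [0.3 2.4 1. ] [-0.037 -0.    -0.031  0.009 -0.004 -0.002 -0.008]
```

```bash
python3 -m inch '{"hand":[1,1,1],"dp":[[0,0,-1],[0,0,0],[0,0,0]],"yaw":[0,0,0]}'; python3 -c "
from workcell import arm
print(arm.sign_off())"
```

```text
time: 16.33
tool_pos: [0.5883, -0.1742, 0.1797]
tcp_rot: [3.126, 0.027, -3.138]
contact_force: [-0.0, -0.0, -0.6]
gripper_width: 0.0852
the job is handed in; nothing more can be done
None
```

The slide carrier is in the reader, and I handed the job in at 16.3 s. I lifted it from the cradle by the blade, laid it flat in front of the reader and let go. Then I took it by the handle and slid it in until it stopped firmly: 33 N along the insertion axis, pressing down on the slot floor. After that I released it and moved the arm clear.

**Last checks that agreed:**
- **Depth:** the shoulder came out at x ≈ 0.622–0.623 m and the reader front at about 0.6225 m. Only the roughly 1-pixel strip of blade expected when it is flush could still be seen.
- **Height:** the rear corner of the handle appeared where a flat carrier on the 12 mm slot floor should be.
- **Petri dish and tape roll:** no change in the side view.

**Checks that disagreed or were weak:**
- **Teal tube:** its cap sat about 1.4 pixels (roughly 3 mm) off in the side view from the second side picture I compared onwards, and stayed there. The top view showed no shift and its base looked unmoved, so it is well inside the 20 mm limit.
- **Sideways position:** estimates of the slot's and handle's middle differed by 1–4 mm. That is about the size of the measuring error and under the 8 mm limit.
- **Tilt:** the front corner of the handle read about 1 pixel low, too blurred to confirm the tilt more closely.

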